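# Open the guard gate of a cable test bay by its thumb latch

### The job

Open the guard gate of the test bay: press the thumb lever down gently, only until the latch bar is lifted up against its soft stop, keep it down while you push the gate away from you clear of the catch, then swing the gate on until it stands wide open against its stop. Do not force the lever, do not shove the gate while the bar is still in the catch, do not let the gate slam, and leave the other things on the bench and in the bay alone.

Things in the scene. Friction and masses are not known exactly. Their poses are not given: they have to be found in the camera images.
- gate (a joint): Swing angle of the gate, rad: 0 shut, 1.5 wide open against its stop. The hinge is upright; the gate's free edge swings away from the robot into the bay. It stays where it is left (light friction, under 2 N at the lever pad).
- gate_hinge (a point): On the gate's upright hinge axis, at its top edge, 150 mm above the bench. Gate: clear panel in an aluminium frame, 12 mm thick (6 mm each side of the hinge plane), 230 mm wide, lower edge 30 mm above the bench. Seen from the robot the hinge is at the left. The bay behind is 290 mm wide, 310 mm deep, its clear walls 150 mm high.
- catch: Steel catch on the post at the gate's free edge. Origin: middle plane of the shut gate, 253 mm from the hinge axis, at the seat for the bar's nose, 130 mm above the bench; the level line from the hinge axis to it is the line of the shut gate. A tooth 8 mm high behind the nose blocks the gate. It bends if loaded above 12 N.
- lever_pad (a point): Middle of the top of the thumb pad: steel plate 26 mm along the gate, 38 mm across, on the gate's robot side, 85 mm from the hinge, 135 mm above the bench at rest, sloping 0.2 rad (hinge side higher). Its middle is 27 mm before the gate's middle plane (21 mm from its face), its outer edge 46 mm. Free space above. The lever bends if pressed with more than 15 N.
- thumb_lever: Steel rocker on the gate's face. Origin: its pivot, 155 mm from the hinge, 118 mm above the bench, 14 mm before the gate's middle plane. Its arm to the pad is 70 mm. Pressing the pad down raises the other end under the latch bar. Unknown play: the pad first sinks 1 to 21 mm at about 1 N, then 8 mm more at 2 to 5 N lifts the nose clear. Let go, it comes up and the bar falls.
- bar_stop (a point): Soft rubber lift stop over the latch bar, 215 mm from the hinge, under a bracket rising to 176 mm. Bar: steel, 8 x 134 x 14 mm, pivoted on the gate 140 mm from the hinge, nose in the catch. Just after the nose is clear (under 1 mm of pad travel) the bar meets this stop and the force on the pad then rises 3 to 6 N per mm; with 6 to 11 N on the pad the nose is clear.
- plug_center (a point): Middle of a loose black moulded plug, 45 x 28 x 22 mm, lying in the far corner of the bay; not to be moved.
- bottle_center (a point): Middle of a loose white bottle, 56 mm across and 120 mm tall, on the bench to the left; not to be moved.
- tape_center (a point): Middle of a loose black roll of tape, 90 mm across and 24 mm high, on the bench to the right; not to be moved.
- driver_grip (a point): Handle of a loose screwdriver lying on the bench to the right; not to be moved.

How it is judged:
On the way, in this order (a step that is already met when the one before it is completed fails the run):
1. with the thumb lever held down by the fingers, the gate is swung clear of the catch (gate angle above 0.08 rad) (value of joint gate above 0.08 rad and contact force between the fingers and thumb_lever above 0.5 N), for 0.1 s.
2. the gate is swung wide open (above 1.3 rad) (value of joint gate above 1.3 rad), for 0.2 s.
At the end, for the whole second after the job is handed in: The gate stands open by more than 1.3 rad (stop at 1.5) and at rest (value of joint gate above 1.3 rad and velocity of joint gate between -0.05 and 0.05 rad/s); the robot touches nothing.
It fails at once if the thumb lever is forced: more than 15 N between fingers and lever (contact force between the fingers and thumb_lever above 15 N).
It fails at once if the catch is loaded with more than 12 N, by the bar or by the robot (contact force between catch and anything else above 12 N).
It fails at once if the gate is swung faster than 2.5 rad/s (velocity of joint gate above 2.5 rad/s).
It fails at once if a bystander is moved by more than 20 mm (distance of any of plug_center, bottle_center, tape_center, driver_grip from where it was at the start of the episode above 0.02 m).
It also fails if it takes over 54 s, if anything falls off the work surface, if the arm or the gripper's body presses on something with over 40 N, if the wrist force passes 120 N, or if a joint passes its speed limit or range.

### The arm

A 7-joint arm with a two-finger parallel gripper is mounted at the origin on the work surface. World frame = base frame: x ahead of the robot, y to its left, z up, the work surface at z = 0. Lengths are in m, angles in rad, forces in N, time in s.
With the tool pointing down it reaches from about 0.35 to 0.9 m from the base axis. Payload 8.1 kg.
Tool frame: the origin (TCP) lies midway between the tips of the shut fingers; the grasp point (between the pads) lies 19 mm behind it; z points along the fingers, y is the line along which they close (so a half turn about z gives the same grasp; the last joint's range is limited). The gripper opens to 92 mm and grips with 3 to 60 N. Pads are 19 mm wide; open, the fingers measure 130 mm over their backs; the gripper's body (75 mm by 190 mm) begins 47 mm behind the grasp point.
Start: joints at [1.077, 0.434, 0.025, 1.573, -0.012, 1.134, -0.075], TCP at [0.238, -0.578, 0.188] pointing down, gripper open.
Joint ranges: [-2.62, 2.62], [-0.44, 2.09], [-1.27, 1.32], [0.08, 2.57], [-1.32, 4.46], [0.12, 2], [-2.74, 2.74]. Speed limits (rad/s): [2.22, 2.22, 3.01, 3.01, 3.14, 3.14, 3.14].

### API

Orientations are given as a 3x3 rotation matrix whose columns are the frame's x, y, z axes.
In Python, from bench import r, snapshot, get_calibration, order gives the robot as it stands.
- The arm moves only by the tool step_arm, never from a script. Its arguments are lists of equal length, an entry for each row: "rotation": the turn, a rotation vector about the tool's x, y, z scaled (see below), a list of three; "slide": the shift along the tool's x, y, z scaled (see below), a list of three; "claw": the finger opening in mm, from 0 to 91.8. A call has 1 to 8 rows; each row shifts and turns the commanded pose from where the row before left it, along the tool's axes as they then stand; what a row does not reach is not made up. The controller multiplies each number of a shift by 30 mm and each number of a turn by 0.1 rad. A row lasts 1/12 s, in which the tool goes at most 41.7 mm and 7.16 degrees, less where a joint would pass 70% of its speed; a pose out of reach is approached as far as the arm can. A call with a number of a shift or a turn outside -1 to 1 is refused whole. A call with a gripper value outside its range is refused whole. The fingers move at their own pace and stop on an object; "grip_force" is the grip in N (left out, the last holds). Time passes only in rows, so rows that do not move let the fingers close. It gives the time, the measured TCP pose, the force, the opening and the grip force at its end, in the units of the state.
- r.sense(): the state, without advancing time (a new reading comes with each control period).
- snapshot(name): name is "scene" or "side" or "wrist"; returns (picture, depth): 384x512x3 uint8, red, green, blue; 384x512 float32, m along the optical axis (not along the pixel's ray), 0 where there is no reading.
- get_calibration(name): a dict with "K" (3x3 intrinsics, pixels), "origin" and "orientation" of the camera in the world; the wrist camera has in their place "mount" (4x4, takes a point from camera to tool coordinates, whose origin is the TCP and whose axes are the flange's). Camera axes: x right, y up, looking along -z (the intrinsics and any distortion apply to the point x, -y, -z); pixel columns grow to the right and rows downward; lengths in m; the calibration is good to about 2 mm. The wrist camera is an equidistant fisheye: a pixel r from the principal point sees the ray r / f radians off the axis. A picture is of the moment at which its call begins: read the wrist's pose just before it. get_calibration takes no time and is no camera call.
- order.job_done(): hands the job in; it is judged then, once.
The state is a dict: "t": time; "joints": joint angles; "joint_velocities": joint speeds; "tau": joint torques, N m; "tool_pos": TCP position; "tool_rot": TCP orientation; "wrist_force": force on the tool from outside, world axes, zero at the start; "torque": the same for the moment, N m; "finger_gap": opening from 0.0 (shut) to 1.0 (fully open); "grip_force": force on a finger pad.
Only numpy, scipy, OpenCV 4.12 (cv2) and the standard library are available. Lean on these libraries where they do the work, as an engineer would, in place of code of your own. Each camera call takes 0.05 s, during which the arm holds its last target. There are 200 camera calls.

## Working session

There is one attempt and no reset: what is moved stays moved. The work goes in short steps, Python scripts to look and compute and a tool call to move; the robot and the scene stay as the last step left them, time stands still between calls to the robot, and variables do not carry over. Pictures are saved under pics/ and viewed, at most 12 in all, crops included, and the job is handed in when it is done.

Besides the shell and the picture viewer there is one more tool, called after "Request:" as a command line: name --argument value ..., lists and objects as JSON in quotes. step_arm: Moves the arm, as the interface text tells. Its arguments: {"type":"object","properties":{"rotation":{"type":"array"},"slide":{"type":"array"},"claw":{"type":"array"},"grip_force":{"type":"number"}},"required":["rotation","slide","claw"]}

```bash
mkdir -p pics; ls
python3 - <<'E'
from bench import r, snapshot, get_calibration
import cv2,numpy as np
s=r.sense(); print({k:np.round(v,3).tolist() for k,v in s.items()})
for n in("scene","side"):
    p,d=snapshot(n); cv2.imwrite(f"pics/{n}0.png",cv2.cvtColor(p,cv2.COLOR_RGB2BGR)); np.save(f"pics/{n}0.npy",d)
    print(n,get_calibration(n))
print(get_calibration("wrist"))
E
```

```text
pics
{'t': 0.0, 'joints': [1.077, 0.435, 0.025, 1.574, -0.012, 1.134, -0.075], 'joint_velocities': [0.001, 0.002, 0.0, 0.001, 0.001, 0.001, -0.001], 'tau': [-0.0, -66.784, 0.985, -31.445, -0.061, 0.043, 0.0], 'tool_pos': [0.238, -0.577, 0.187], 'tool_rot': [[0.925, 0.381, -0.001], [0.381, -0.925, 0.001], [-0.0, -0.002, -1.0]], 'wrist_force': [-0.338, 0.065, 0.01], 'torque': [-0.011, 0.002, 0.061], 'grip_force': 0.0, 'finger_gap': 0.999}
scene {'K': array([[365.5138108 ,   0.        , 252.83185311],
       [  0.        , 365.5138108 , 195.38301959],
       [  0.        ,   0.        ,   1.        ]]), 'origin': array([ 1.18528237, -0.17638922,  0.80846786]), 'orientation': array([[ 0.34344732, -0.67471613,  0.65330091],
       [ 0.93914571,  0.25192975, -0.23353099],
       [-0.00701881,  0.69375034,  0.72018137]])}
side {'K': array([[354.2420147,   0.       , 252.9488167],
       [  0.       , 354.2420147, 191.3506111],
       [  0.       ,   0.       ,   1.       ]]), 'origin': array([0.50816826, 0.93419329, 0.84261492]), 'orientation': array([[-0.99651801,  0.05940001, -0.05851056],
       [-0.08269496, -0.61450276,  0.78456861],
       [ 0.01064848,  0.78667528,  0.61727515]])}
{'K': array([[297.31863964,   0.        , 249.89039522],
       [  0.        , 297.31863964, 192.11723977],
       [  0.        ,   0.        ,   1.        ]]), 'mount': array([[ 2.56862172e-04,  9.60479305e-01,  2.78351285e-01,
         7.50955598e-02],
       [ 9.99999806e-01, -8.88973064e-05, -6.16049243e-04,
         1.10611160e-04],
       [-5.66957870e-04,  2.78351390e-01, -9.60479142e-01,
        -1.96643487e-01],
       [ 0.00000000e+00,  0.00000000e+00,  0.00000000e+00,
         1.00000000e+00]])}
```

View pics/scene0.png

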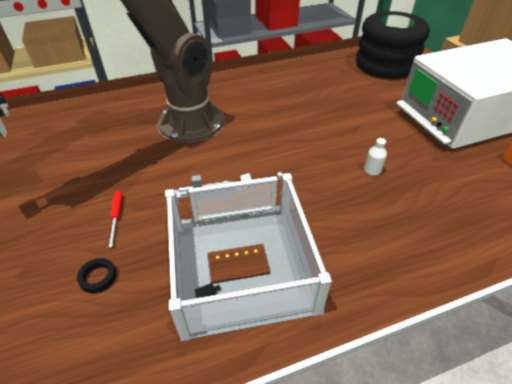

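View pics/side0.png

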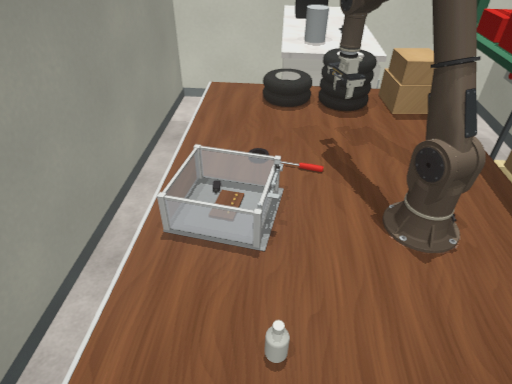

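The scene view shows the bay from behind. The gate is its upper edge, with the hinge near (285,178) and the catch near (185,190), and the plug at (207,291). In the side view the gate is the right edge of the bay, around (268,190). I'll enlarge both.

```bash
cat > h.py <<'E'
import numpy as np,cv2
from bench import get_calibration
def ray(n,u,v):
    c=get_calibration(n);K=c['K'];d=np.array([(u-K[0,2])/K[0,0],-(v-K[1,2])/K[1,1],-1.]);return c['origin'],c['orientation']@d
def onz(n,u,v,z):
    o,d=ray(n,u,v);return o+d*(z-o[2])/d[2]
def proj(n,P):
    c=get_calibration(n);q=c['orientation'].T@(np.array(P)-c['origin']);K=c['K'];return K[0,2]+K[0,0]*q[0]/-q[2],K[1,2]-K[1,1]*q[1]/-q[2]
E
python3 - <<'E'
import cv2,numpy as np
a=cv2.imread("pics/scene0.png")[160:240,155:315]; b=cv2.imread("pics/side0.png")[140:250,155:295]
cv2.imwrite("pics/c1.png",cv2.resize(a,None,fx=5,fy=5,interpolation=cv2.INTER_CUBIC))
cv2.imwrite("pics/c2.png",cv2.resize(b,None,fx=5,fy=5,interpolation=cv2.INTER_CUBIC))
from h import *
for uv in((285,178),(186,189),(325,280),(175,303)):print(uv,onz("scene",*uv,.15))
for uv in((281,156),(264,208),(168,197),(199,151)):print(uv,onz("side",*uv,.15))
E
```

```text
(285, 178) [0.55806522 0.13777765 0.15      ]
(186, 189) [ 0.50715899 -0.11470182  0.15      ]
(325, 280) [0.86485156 0.09279615 0.15      ]
(175, 303) [ 0.8087423  -0.20537196  0.15      ]
(281, 156) [ 0.48953397 -0.16337469  0.15      ]
(264, 208) [0.53425656 0.13105298 0.15      ]
(168, 197) [0.83294892 0.10733932 0.15      ]
(199, 151) [ 0.79218158 -0.16758935  0.15      ]
```

View pics/c1.png

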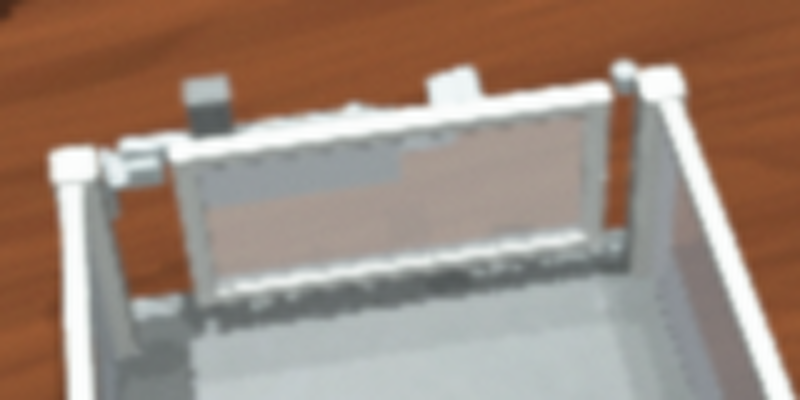

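View pics/c2.png

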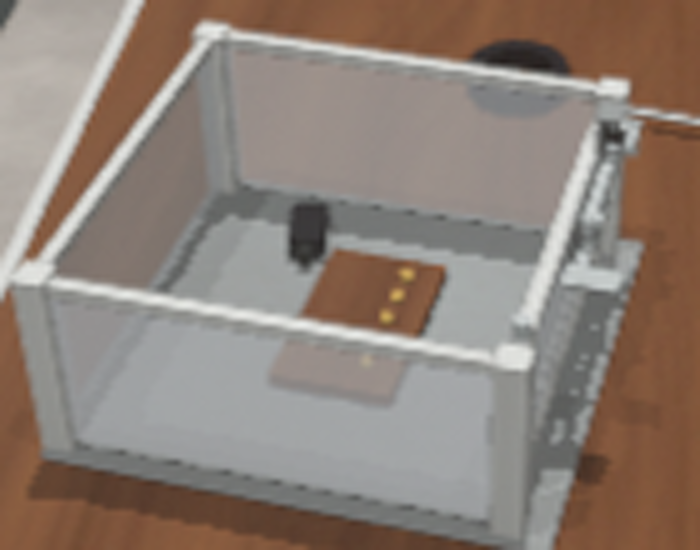

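The crops show the hinge pin at scene (280,174), the pad at scene (246,177) and side (273,195), the bracket top at scene (196,177), and the gate's hinge-end top at side (260,204).

Run:
```python
from h import *
def tri(a,b):
    (o1,d1),(o2,d2)=ray("scene",*a),ray("side",*b)
    A=np.c_[d1,-d2];t=np.linalg.lstsq(A,o2-o1,rcond=None)[0];p,q=o1+t[0]*d1,o2+t[1]*d2
    return (p+q)/2,np.linalg.norm(p-q)
print("hinge z.15",onz("scene",279.8,174.4,.15),"gate hinge end side",onz("side",260,204.4,.15))
print("gate top corners scene",onz("scene",155+608/5,160+90/5,.15),onz("scene",155+175/5,160+152/5,.15))
print("side gate far end",onz("side",155+598/5,140+128/5,.15))
print("pad",tri((246,177),(273.4,195.2)),onz("scene",246,177,.135),onz("side",273.4,195.2,.135))
print("bracket",onz("scene",196.4,177,.176)); print("catch",onz("scene",183,191.5,.135))
print("posts scene",onz("scene",287.4,176,.155),onz("scene",169.5,192,.155)," side",onz("side",257.5,211,.155),onz("side",277.5,158,.155))
print("plug",onz("side",216,187,.011), onz("scene",207,291,.011))
```

```text
hinge z.15 [0.54052686 0.13045503 0.15      ] gate hinge end side [0.54728529 0.11556976 0.15      ]
gate top corners scene [0.55036011 0.11718427 0.15      ] [ 0.51565852 -0.10629697  0.15      ]
side gate far end [ 0.51054723 -0.09870427  0.15      ]
pad (array([0.50730268, 0.04829577, 0.13657002]), np.float64(0.0035571275442313607)) [0.50346418 0.04835708 0.135     ] [0.50854614 0.04836829 0.135     ]
bracket [ 0.50099985 -0.08283599  0.176     ]
catch [ 0.49798077 -0.12263976  0.135     ]
posts scene [0.55804316 0.14430886 0.155     ] [ 0.50824486 -0.15643071  0.155     ]  side [0.55230385 0.15212024 0.155     ] [ 0.50187858 -0.14088534  0.155     ]
plug [ 0.73109934 -0.13617986  0.011     ] [ 0.72504552 -0.13224131  0.011     ]
```

Request:
step_arm --rotation '[[0, 0, 0], [0, 0, 0], [0, 0, 0], [0, 0, 0], [0, 0, 0], [0, 0, 0], [0, 0, 0], [0, 0, 0]]' --slide '[[0, 0, -0.8], [0, 0, -0.8], [0, 0, -0.8], [0, 0, -0.8], [0.8, -0.8, 0], [0.8, -0.8, 0], [0.8, -0.8, 0], [0.8, -0.8, 0]]' --claw '[0, 0, 0, 0, 0, 0, 0, 0]' --grip_force 20

```text
t: 0.77
tool_pos: [0.2904, -0.451, 0.2834]
tool_rot: [[0.925, 0.381, -0.0], [0.381, -0.925, 0.0], [-0.0, -0.0, -1.0]]
wrist_force: [0.5, 0.1, 1.9]
finger_gap: 0.474
grip_force: 0.0
```

Request:
step_arm --rotation '[[0, 0, 0], [0, 0, 0], [0, 0, 0], [0, 0, 0], [0, 0, 0], [0, 0, 0], [0, 0, 0], [0, 0, 0]]' --slide '[[0.8, -0.8, 0], [0.8, -0.8, 0], [0.8, -0.8, 0], [0.8, -0.8, 0], [0.8, -0.8, 0], [0.8, -0.8, 0], [0.8, -0.8, 0], [0.8, -0.8, 0]]' --claw '[0, 0, 0, 0, 0, 0, 0, 0]'

```text
t: 1.43
tool_pos: [0.3947, -0.2002, 0.2836]
tool_rot: [[0.925, 0.381, -0.0], [0.381, -0.925, -0.0], [-0.0, -0.0, -1.0]]
wrist_force: [1.0, -0.7, -0.5]
finger_gap: 0.003
grip_force: 0.0
```

Request:
step_arm --rotation '[[0, 0, 0], [0, 0, 0], [0, 0, 0], [0, 0, 0], [0, 0, 0], [0, 0, 0], [0, 0, 0], [0, 0, 0]]' --slide '[[0.8, -0.8, 0], [0.8, -0.8, 0], [0.8, -0.8, 0], [0.8, -0.8, 0], [0.8, -0.8, 0], [0.8, -0.8, 0], [0.8, -0.8, 0], [0.8, -0.8, 0]]' --claw '[0, 0, 0, 0, 0, 0, 0, 0]'

```text
t: 2.1
tool_pos: [0.4992, 0.0502, 0.2835]
tool_rot: [[0.925, 0.381, -0.0], [0.381, -0.925, -0.0], [-0.0, 0.0, -1.0]]
wrist_force: [0.8, -0.7, -0.5]
finger_gap: 0.004
grip_force: 0.0
```

Request:
step_arm --rotation '[[0, 0, -1], [0, 0, -1], [0, 0, -1], [0, 0, -1], [0, 0, -1], [0, 0, -0.02]]' --slide '[[0, 0, 0], [0, 0, 0], [0, 0, 0], [0, 0, 0], [0, 0, 0], [0, 0, 0]]' --claw '[0, 0, 0, 0, 0, 0]'

```text
t: 2.6
tool_pos: [0.4988, 0.0486, 0.2833]
tool_rot: [[0.624, 0.782, -0.001], [0.782, -0.624, -0.0], [-0.001, -0.001, -1.0]]
wrist_force: [0.5, 0.1, -0.3]
finger_gap: 0.01
grip_force: 0.0
```

Request:
step_arm --rotation '[[0, 0, -1], [0, 0, -1], [0, 0, -1], [0, 0, -1], [0, 0, -1], [0, 0, 0], [0, 0, 0]]' --slide '[[0, 0, 0], [0, 0, 0], [0, 0, 0], [0, 0, 0], [0, 0, 0], [0, 0, 0], [0, 0, 0]]' --claw '[0, 0, 0, 0, 0, 0, 0]'

```text
t: 3.18
tool_pos: [0.4989, 0.0486, 0.2835]
tool_rot: [[0.183, 0.983, -0.0], [0.983, -0.183, 0.0], [-0.0, -0.0, -1.0]]
wrist_force: [0.5, -0.5, 0.0]
finger_gap: 0.004
grip_force: 0.0
```

Run:
```python
from bench import r, snapshot
import cv2,numpy as np
s=r.sense(); p,d=snapshot("wrist"); np.savez("pics/w1.npz",d=d,pos=s['tool_pos'],rot=s['tool_rot'])
cv2.imwrite("pics/w1.png",cv2.resize(cv2.cvtColor(p,cv2.COLOR_RGB2BGR),None,fx=1.5,fy=1.5,interpolation=cv2.INTER_CUBIC))
```

```text
(no output)
```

View pics/w1.png

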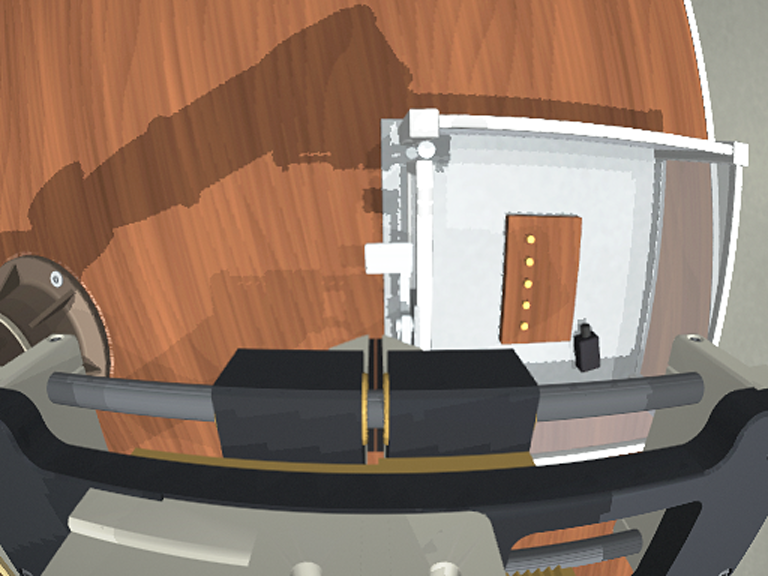

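The wrist view (×1.5) shows the hinge pin at (427,149), the pad at (365–412, 243–273) and the gate top band at x≈425. I'll use these to refine the pose and read the fingers' shape from depth.

```bash
cat >> h.py <<'E'
def wray(u,v,pos,rot):
    c=get_calibration("wrist");K=c['K'];M=c['mount'];a=np.array([u-K[0,2],v-K[1,2]]);rr=np.hypot(*a);t=rr/K[0,0];a=a/rr*np.sin(t)
    d=np.array([a[0],-a[1],-np.cos(t)]);return rot@M[:3,3]+pos,rot@M[:3,:3]@d, M[:3,3],M[:3,:3]@d,np.cos(t)
def wz(u,v,pos,rot,z):
    o,d=wray(u,v,pos,rot)[:2];return o+d*(z-o[2])/d[2]
E
python3 - <<'E'
from h import *
f=np.load("pics/w1.npz");pos,rot,D=f['pos'],f['rot'],f['d']
for n,u,v,z in(("pin",427,149,.15),("padTL",365,243,.137),("padTR",412,243,.137),("padBL",365,273,.132),("padBR",412,273,.132),("gate top L",418,200,.15),("gate top R",433,200,.15),("gL",417,335,.15),("gR",433,335,.15)):
    print(n,np.round(wz(u/1.5,v/1.5,pos,rot,z),4))
for u,v in((250,360),(300,400),(340,440),(360,400),(362,360),(230,455),(400,400),(500,400),(530,355),(375,380),(300,375),(250,440),(350,350),(375,345)):
    d=D[int(v/1.5),int(u/1.5)];_,_,o,q,c=wray(u/1.5,v/1.5,pos,rot);print(u,v,d,np.round(o+q*d/c,3))
print(D[210:300:6,240:252:6].round(3).tolist())
E
```

```text
pin [0.5522 0.1254 0.15  ]
padTL [0.4937 0.0619 0.137 ]
padTR [0.5299 0.0552 0.137 ]
padBL [0.4889 0.0369 0.132 ]
padBR [0.5262 0.03   0.132 ]
gate top L [0.5391 0.0891 0.15  ]
gate top R [0.5502 0.0872 0.15  ]
gL [ 0.5214 -0.0165  0.15  ]
gR [ 0.5341 -0.019   0.15  ]
250 360 0.09024989 [ 0.035 -0.026 -0.114]
300 400 0.077370755 [ 0.034 -0.013 -0.128]
340 440 0.07990647 [ 0.026 -0.007 -0.128]
360 400 0.07718645 [ 0.035 -0.003 -0.128]
362 360 0.0894355 [ 0.036 -0.003 -0.115]
230 455 0.08061404 [ 0.021 -0.029 -0.128]
400 400 0.07779607 [ 0.034  0.004 -0.128]
500 400 0.076613866 [ 0.034  0.023 -0.129]
530 355 0.5179301 [-0.148  0.19   0.278]
375 380 0.13829957 [ 0.009  0.    -0.072]
300 375 0.083130114 [ 0.036 -0.014 -0.121]
250 440 0.079792425 [ 0.025 -0.024 -0.128]
350 350 0.09434719 [ 0.036 -0.005 -0.11 ]
375 345 0.16242567 [ 0.01   0.    -0.046]
[[0.5090000033378601, 0.5090000033378601], [0.5120000243186951, 0.5109999775886536], [0.5149999856948853, 0.5149999856948853], [0.16300000250339508, 0.16500000655651093], [0.0949999988079071, 0.15700000524520874], [0.08900000154972076, 0.15199999511241913], [0.08500000089406967, 0.14499999582767487], [0.0820000022649765, 0.13899999856948853], [0.07800000160932541, 0.13300000131130219], [0.07699999958276749, 0.0860000029206276], [0.07699999958276749, 0.08500000089406967], [0.07699999958276749, 0.0860000029206276], [0.07800000160932541, 0.0860000029206276], [0.07800000160932541, 0.12800000607967377], [0.07999999821186066, 0.12999999523162842]]
```

Request:
step_arm --rotation '[[0, 0, 0], [0, 0, 0], [0, 0, 0], [0, 0, 0], [0, 0, 0], [0, 0, 0], [0, 0, 0], [0, 0, 0]]' --slide '[[0, 0.2, 0], [0, 0, 0.9], [0, 0, 0.9], [0, 0, 0.9], [0, 0, 0.9], [0, 0, 0.9], [0, 0, 0.2], [0, 0, 0]]' --claw '[0, 0, 0, 0, 0, 0, 0, 0]'

```text
t: 3.9
tool_pos: [0.5039, 0.0474, 0.1412]
tool_rot: [[0.179, 0.984, -0.004], [0.984, -0.179, -0.0], [-0.001, -0.004, -1.0]]
wrist_force: [-0.1, 0.5, -0.4]
finger_gap: 0.004
grip_force: 0.0
```

Request:
step_arm --rotation '[[0, 0, 0], [0, 0, 0]]' --slide '[[0, 0, 0], [0, 0, 0]]' --claw '[0, 0]'

```text
t: 4.07
tool_pos: [0.5063, 0.0481, 0.1444]
tool_rot: [[0.178, 0.984, 0.003], [0.984, -0.178, 0.0], [0.001, 0.002, -1.0]]
wrist_force: [-0.1, 0.2, 0.1]
finger_gap: 0.004
grip_force: 0.0
```

Request:
step_arm --rotation '[[0, 0, 0], [0, 0, 0], [0, 0, 0], [0, 0, 0]]' --slide '[[0, 0, 0.05], [0, 0, 0.05], [0, 0, 0.05], [0, 0, 0]]' --claw '[0, 0, 0, 0]'

```text
t: 4.4
tool_pos: [0.505, 0.0475, 0.1383]
tool_rot: [[0.177, 0.984, 0.0], [0.984, -0.177, -0.0], [-0.0, 0.0, -1.0]]
wrist_force: [0.5, 0.5, 0.2]
finger_gap: 0.005
grip_force: 0.0
```

Request:
step_arm --rotation '[[0, 0, 0], [0, 0, 0], [0, 0, 0], [0, 0, 0]]' --slide '[[0, 0, 0.05], [0, 0, 0.05], [0, 0, 0.05], [0, 0, 0]]' --claw '[0, 0, 0, 0]'

```text
t: 4.73
tool_pos: [0.5047, 0.0476, 0.1333]
tool_rot: [[0.177, 0.984, -0.001], [0.984, -0.177, -0.0], [-0.0, -0.001, -1.0]]
wrist_force: [-0.6, -0.2, 0.5]
finger_gap: 0.002
grip_force: 0.0
```

Request:
step_arm --rotation '[[0, 0, 0], [0, 0, 0], [0, 0, 0]]' --slide '[[0, 0, 0.05], [0, 0, 0.05], [0, 0, 0]]' --claw '[0, 0, 0]'

```text
t: 4.98
tool_pos: [0.5048, 0.0476, 0.1304]
tool_rot: [[0.177, 0.984, -0.0], [0.984, -0.177, -0.0], [-0.0, -0.0, -1.0]]
wrist_force: [-0.8, 1.1, 0.1]
finger_gap: 0.006
grip_force: 0.0
```

Request:
step_arm --rotation '[[0, 0, 0], [0, 0, 0], [0, 0, 0], [0, 0, 0]]' --slide '[[0, 0, 0.035], [0, 0, 0.035], [0, 0, 0], [0, 0, 0]]' --claw '[0, 0, 0, 0]'

```text
t: 5.32
tool_pos: [0.505, 0.0477, 0.1286]
tool_rot: [[0.177, 0.984, -0.0], [0.984, -0.177, -0.0], [-0.0, -0.0, -1.0]]
wrist_force: [-0.1, 0.6, -0.3]
finger_gap: 0.007
grip_force: 0.0
```

Request:
step_arm --rotation '[[0, 0, 0], [0, 0, 0], [0, 0, 0], [0, 0, 0]]' --slide '[[0, 0, 0.035], [0, 0, 0.035], [0, 0, 0], [0, 0, 0]]' --claw '[0, 0, 0, 0]'

```text
t: 5.65
tool_pos: [0.5049, 0.0477, 0.1265]
tool_rot: [[0.177, 0.984, -0.0], [0.984, -0.177, -0.0], [-0.0, -0.0, -1.0]]
wrist_force: [-0.3, 0.3, -0.6]
finger_gap: 0.011
grip_force: 0.0
```

Run:
```python
from bench import r, snapshot
import cv2,numpy as np
a,_=snapshot("side");b,_=snapshot("wrist")
f=lambda p,k:cv2.resize(cv2.cvtColor(p,cv2.COLOR_RGB2BGR),None,fx=k,fy=k,interpolation=cv2.INTER_CUBIC)
A=f(a[140:240,230:310],4);B=f(b[120:260,180:320],400/140)
cv2.imwrite("pics/p3.png",np.hstack([A,B]))
print(r.sense()['wrist_force'],r.sense()['torque'])
```

```text
[ 0.20654458  0.24862751 -0.63253864] [-0.01662486 -0.13947103 -0.01100678]
```

View pics/p3.png

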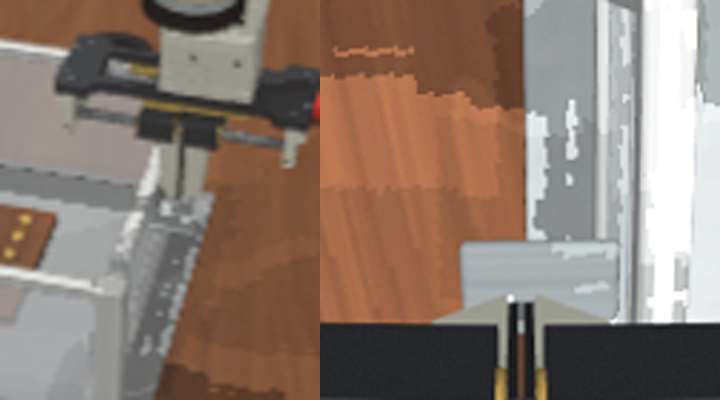

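The fingertips stand on the pad, centred across it, with a gap left to the gate face. I'll keep pressing in small steps.

Request:
step_arm --rotation '[[0, 0, 0], [0, 0, 0], [0, 0, 0], [0, 0, 0]]' --slide '[[0, 0, 0.035], [0, 0, 0.035], [0, 0, 0], [0, 0, 0]]' --claw '[0, 0, 0, 0]'

```text
t: 6.08
tool_pos: [0.5049, 0.0476, 0.1243]
tool_rot: [[0.177, 0.984, -0.0], [0.984, -0.177, -0.0], [-0.0, -0.0, -1.0]]
wrist_force: [-0.4, 0.0, 0.7]
finger_gap: 0.005
grip_force: 0.0
```

Request:
step_arm --rotation '[[0, 0, 0], [0, 0, 0], [0, 0, 0]]' --slide '[[0, 0, 0.035], [0, 0, 0], [0, 0, 0]]' --claw '[0, 0, 0]'

```text
t: 6.33
tool_pos: [0.5049, 0.0476, 0.1233]
tool_rot: [[0.177, 0.984, -0.0], [0.984, -0.177, -0.0], [-0.0, -0.0, -1.0]]
wrist_force: [0.0, 0.2, -0.1]
finger_gap: 0.002
grip_force: 0.0
```

Request:
step_arm --rotation '[[0, 0, 0], [0, 0, 0], [0, 0, 0]]' --slide '[[0, 0, 0.035], [0, 0, 0.035], [0, 0, 0]]' --claw '[0, 0, 0]'

```text
t: 6.58
tool_pos: [0.5048, 0.0476, 0.1211]
tool_rot: [[0.177, 0.984, -0.0], [0.984, -0.177, -0.0], [-0.0, -0.0, -1.0]]
wrist_force: [0.3, 0.1, 0.5]
finger_gap: 0.002
grip_force: 0.0
```

Request:
step_arm --rotation '[[0, 0, 0], [0, 0, 0], [0, 0, 0]]' --slide '[[0, 0, 0.035], [0, 0, 0.035], [0, 0, 0]]' --claw '[0, 0, 0]'

```text
t: 6.83
tool_pos: [0.5049, 0.0476, 0.1189]
tool_rot: [[0.177, 0.984, -0.0], [0.984, -0.177, -0.0], [-0.0, -0.0, -1.0]]
wrist_force: [-0.0, -0.3, 0.1]
finger_gap: 0.009
grip_force: 0.0
```

Request:
step_arm --rotation '[[0, 0, 0], [0, 0, 0], [0, 0, 0]]' --slide '[[0, 0, 0.035], [0, 0, 0.035], [0, 0, 0]]' --claw '[0, 0, 0]'

```text
t: 7.08
tool_pos: [0.5049, 0.0476, 0.1168]
tool_rot: [[0.177, 0.984, -0.0], [0.984, -0.177, -0.0], [-0.0, -0.0, -1.0]]
wrist_force: [0.3, 0.0, 0.1]
finger_gap: 0.002
grip_force: 0.0
```

Request:
step_arm --rotation '[[0, 0, 0], [0, 0, 0], [0, 0, 0]]' --slide '[[0, 0, 0.035], [0, 0, 0.035], [0, 0, 0]]' --claw '[0, 0, 0]'

```text
t: 7.33
tool_pos: [0.5049, 0.0476, 0.1148]
tool_rot: [[0.177, 0.984, -0.0], [0.984, -0.177, -0.0], [-0.0, -0.0, -1.0]]
wrist_force: [-0.5, -1.2, 0.6]
finger_gap: 0.01
grip_force: 0.0
```

Request:
step_arm --rotation '[[0, 0, 0], [0, 0, 0], [0, 0, 0]]' --slide '[[0, 0, 0.035], [0, 0, 0.035], [0, 0, 0]]' --claw '[0, 0, 0]'

```text
t: 7.58
tool_pos: [0.5049, 0.0476, 0.1127]
tool_rot: [[0.177, 0.984, -0.0], [0.984, -0.177, -0.0], [-0.0, -0.0, -1.0]]
wrist_force: [0.7, 0.3, 0.4]
finger_gap: 0.003
grip_force: 0.0
```

Request:
step_arm --rotation '[[0, 0, 0], [0, 0, 0], [0, 0, 0]]' --slide '[[0, 0, 0.035], [0, 0, 0], [0, 0, 0]]' --claw '[0, 0, 0]'

```text
t: 7.83
tool_pos: [0.505, 0.0477, 0.1118]
tool_rot: [[0.177, 0.984, -0.0], [0.984, -0.177, -0.0], [-0.0, -0.0, -1.0]]
wrist_force: [-0.5, -0.2, 0.5]
finger_gap: 0.003
grip_force: 0.0
```

Run:
```python
from bench import r, snapshot
import cv2,numpy as np
from h import *
a,_=snapshot("scene");s=r.sense();b,D=snapshot("wrist")
f=lambda p,k:cv2.resize(cv2.cvtColor(p,cv2.COLOR_RGB2BGR),None,fx=k,fy=k,interpolation=cv2.INTER_CUBIC)
cv2.imwrite("pics/p4.png",np.hstack([f(a[150:230,180:260],5),f(b[120:260,180:320],400/140)]))
pos,rot=np.array(s['tool_pos']),np.array(s['tool_rot'])
for u,v in((238,210),(250,210),(265,210),(280,210),(238,222),(280,222)):
    o,q,_,_,c=wray(u,v,pos,rot);print(u,v,np.round(o+q*D[v,u]/c,4),b[v,u])
```

```text
238 210 [ 0.486   0.0152 -0.0006] [161 102  68]
250 210 [0.4991 0.0134 0.0009] [160 100  67]
265 210 [0.5154 0.0127 0.0071] [128 133 134]
280 210 [0.5299 0.0224 0.0411] [184 187 186]
238 222 [0.4988 0.0547 0.1367] [166 174 175]
280 222 [0.5246 0.05   0.1367] [167 175 176]
```

View pics/p4.png

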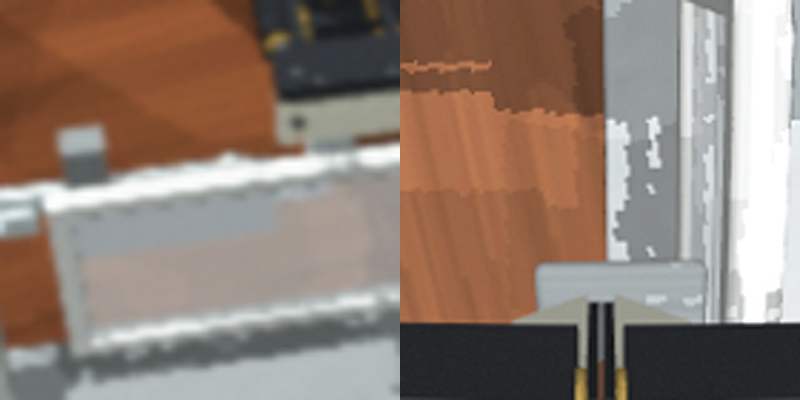

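The pad still reads z≈0.137 while the tip is at 0.112, so it isn't being pressed. I'll check the depth profiles before and after.

Run:
```python
from bench import r, snapshot
import cv2,numpy as np
from h import *
f=np.load("pics/w1.npz")
def prof(D,pos,rot,us,vs):
  for u in us:
    for v in vs:
      o,q,_,_,c=wray(u,v,pos,rot);P=o+q*D[v,u]/c; print(u,v,np.round(P,4),np.round(rot.T@(P-pos),4))
print("w1 rest");prof(f['d'],f['pos'],f['rot'],(250,262),range(160,186,4))
s=r.sense();b,D=snapshot("wrist");np.savez("pics/w2.npz",d=D,pos=s['tool_pos'],rot=s['tool_rot'])
print("now");prof(D,np.array(s['tool_pos']),np.array(s['tool_rot']),(240,262),range(208,236,3))
```

```text
w1 rest
250 160 [4.976e-01 3.900e-02 2.000e-04] [-0.0097  0.0005  0.2834]
250 164 [0.501  0.0583 0.1379] [0.0099 0.0003 0.1456]
250 168 [0.5001 0.0533 0.1366] [0.0048 0.0003 0.147 ]
250 172 [0.4992 0.0482 0.1351] [-0.0003  0.0003  0.1485]
250 176 [0.4983 0.0434 0.1348] [-0.0053  0.0003  0.1487]
250 180 [0.4972 0.0379 0.1323] [-0.0108  0.0003  0.1512]
250 184 [ 4.902e-01 -9.000e-04  3.000e-04] [-0.0503  0.0005  0.2833]
262 160 [0.5168 0.0366 0.0065] [-0.0086  0.0199  0.2771]
262 164 [0.5148 0.0555 0.1366] [0.0096 0.0144 0.147 ]
262 168 [0.514  0.0509 0.1374] [0.005  0.0144 0.1461]
262 172 [0.5132 0.0456 0.1347] [-0.0004  0.0146  0.1488]
262 176 [0.5123 0.0404 0.1334] [-0.0056  0.0147  0.1502]
262 180 [0.5115 0.0351 0.1315] [-0.011   0.0148  0.152 ]
262 184 [ 0.5099 -0.0031  0.0059] [-0.0488  0.0203  0.2776]
now
240 208 [4.887e-01 1.750e-02 4.000e-04] [-0.0326 -0.0107  0.1115]
240 211 [0.4881 0.0141 0.0007] [-0.036  -0.0107  0.1112]
240 214 [0.5009 0.0593 0.1356] [ 0.0107 -0.0061 -0.0238]
240 217 [0.5007 0.0578 0.1368] [ 0.0092 -0.0061 -0.025 ]
240 220 [0.5002 0.0556 0.1363] [ 0.007  -
[... 167 characters left out ...]
14 -0.0053 -0.0489]
240 232 [0.5019 0.0597 0.1644] [ 0.0113 -0.0052 -0.0525]
240 235 [0.5083 0.084  0.2234] [ 0.0364 -0.0031 -0.1115]
262 208 [0.5126 0.0148 0.0049] [-0.031   0.0133  0.1069]
262 211 [0.512 0.011 0.004] [-0.0348  0.0134  0.1079]
262 214 [0.5144 0.0573 0.1367] [ 0.0111  0.0075 -0.0248]
262 217 [0.514  0.0555 0.1371] [ 0.0093  0.0075 -0.0252]
262 220 [0.5137 0.0533 0.1367] [ 0.0071  0.0076 -0.0248]
262 223 [0.5134 0.0509 0.1357] [ 0.0047  0.0076 -0.0238]
262 226 [0.5136 0.0572 0.1552] [ 0.0109  0.0068 -0.0434]
262 229 [0.5135 0.0575 0.1601] [ 0.0111  0.0066 -0.0483]
262 232 [0.5133 0.0569 0.1628] [ 0.0105  0.0065 -0.0509]
262 235 [0.5152 0.0832 0.2243] [ 0.0368  0.0037 -0.1124]
```

Run:
```python
from bench import r, snapshot
import cv2,numpy as np
from h import *
a,D=snapshot("side");s=r.sense();p=np.array(s['tool_pos']);R=np.array(s['tool_rot'])
im=cv2.resize(cv2.cvtColor(a[130:220,230:320],cv2.COLOR_RGB2BGR),None,fx=6,fy=6,interpolation=cv2.INTER_CUBIC)
for z in(0,-.02,-.04,-.06,-.08):
    u,v=proj("side",p+R@[0,0,z]);print(z,u,v);cv2.circle(im,(int((u-230+.5)*6),int((v-130+.5)*6)),3,(0,0,255),-1)
c=get_calibration("side")
for v in range(165,200,2):
    row=[]
    for u in(272,275,278,280):
        o,d=ray("side",u,v);row.append(np.round(R.T@(o+d*D[v,u]-p)*1000).astype(int).tolist())
    print(v,row)
cv2.imwrite("pics/p5.png",im)
```

```text
0 274.1681155730662 200.7058520897969
-0.02 274.4660804451535 195.89337426902446
-0.04 274.7706041328437 190.97496397910484
-0.06 275.081905605516 185.94708461092918
-0.08 275.40021368944673 180.8060403550805
165 [[27, 8, -154], [27, -1, -157], [25, -9, -157], [27, -15, -159]]
167 [[24, 8, -146], [22, 0, -146], [27, -10, -151], [22, -15, -149]]
169 [[22, 9, -137], [27, -1, -143], [24, -10, -142], [24, -16, -143]]
171 [[22, 8, -130], [18, 0, -129], [19, -9, -132], [23, -16, -136]]
173 [[29, 7, -128], [23, -1, -126], [23, -10, -127], [20, -16, -126]]
175 [[37, 5, -127], [34, -4, -126], [32, -12, -127], [33, -18, -129]]
177 [[35, 5, -118], [35, -4, -120], [34, -13, -121], [32, -19, -120]]
179 [[35, 4, -110], [37, -5, -114], [34, -13, -113], [35, -20, -115]]
181 [[10, 9, -85], [6, 0, -83], [9, -10, -88], [36, -20, -109]]
183 [[14, 8, -80], [9, -1, -78], [10, -10, -81], [8, -16, -81]]
185 [[11, 8, -70], [12, -2, -73], [11, -11, -74], [11, -17, -75]]
187 [[10, 8, -61], [7, -1, -62], [8, -11, -64], [1, -16, -60]]
189 [[10, 7, -54], [10, -2, -56], [9, -11, -57], [-205, 16, 108]]
191 [[10, 7, -46], [12, -3, -49], [13, -13, -53], [-192, 13, 107]]
193 [[-13, 11, -19], [9, -3, -39], [-180, 19, 110], [-179, 11, 107]]
195 [[2, 8, -23], [-4, -1, -21], [-7, -10, -21], [-167, 9, 107]]
197 [[10, 6, -22], [12, -4, -25], [4, -12, -21], [-156, 6, 108]]
199 [[-134, 32, 106], [-139, 22, 107], [-139, 11, 105], [-154, 5, 115]]
```

View pics/p5.png

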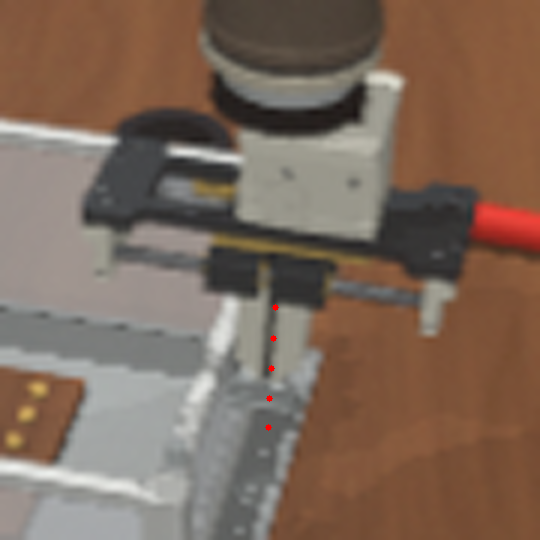

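The real fingertips end about 40 mm short of the reported TCP: both cameras put them at tool z ≈ −0.04. So the tips are now at z≈0.152 and first touch should come at TCP z≈0.098. The lateral position is fine, so I'll go on down.

Request:
step_arm --rotation '[[0, 0, 0], [0, 0, 0], [0, 0, 0], [0, 0, 0], [0, 0, 0], [0, 0, 0], [0, 0, 0]]' --slide '[[0, 0, 0.07], [0, 0, 0.07], [0, 0, 0.07], [0, 0, 0.07], [0, 0, 0.07], [0, 0, 0], [0, 0, 0]]' --claw '[0, 0, 0, 0, 0, 0, 0]'

```text
t: 8.62
tool_pos: [0.5049, 0.0477, 0.1011]
tool_rot: [[0.177, 0.984, -0.0], [0.984, -0.177, -0.0], [-0.0, -0.0, -1.0]]
wrist_force: [-0.8, -0.1, 0.0]
finger_gap: 0.003
grip_force: 0.0
```

Request:
step_arm --rotation '[[0, 0, 0], [0, 0, 0], [0, 0, 0], [0, 0, 0]]' --slide '[[0, 0, 0.035], [0, 0, 0.035], [0, 0, 0], [0, 0, 0]]' --claw '[0, 0, 0, 0]'

```text
t: 8.95
tool_pos: [0.505, 0.0476, 0.0992]
tool_rot: [[0.177, 0.984, -0.0], [0.984, -0.177, -0.0], [-0.0, 0.0, -1.0]]
wrist_force: [-0.4, 0.1, -0.4]
finger_gap: 0.006
grip_force: 0.0
```

Request:
step_arm --rotation '[[0, 0, 0], [0, 0, 0], [0, 0, 0], [0, 0, 0]]' --slide '[[0, 0, 0.035], [0, 0, 0.035], [0, 0, 0], [0, 0, 0]]' --claw '[0, 0, 0, 0]'

```text
t: 9.28
tool_pos: [0.5051, 0.0477, 0.0972]
tool_rot: [[0.177, 0.984, 0.0], [0.984, -0.177, 0.0], [0.0, 0.0, -1.0]]
wrist_force: [0.7, -0.5, 1.1]
finger_gap: 0.007
grip_force: 0.4
```

Request:
step_arm --rotation '[[0, 0, 0], [0, 0, 0], [0, 0, 0], [0, 0, 0]]' --slide '[[0, 0, 0.035], [0, 0, 0.035], [0, 0, 0], [0, 0, 0]]' --claw '[0, 0, 0, 0]'

```text
t: 9.62
tool_pos: [0.505, 0.0476, 0.0949]
tool_rot: [[0.177, 0.984, -0.0], [0.984, -0.177, -0.0], [-0.0, -0.0, -1.0]]
wrist_force: [0.0, 1.1, 0.7]
finger_gap: 0.004
grip_force: 0.5
```

Contact is at TCP z≈0.0975, with about 1 N.

Request:
step_arm --rotation '[[0, 0, 0], [0, 0, 0], [0, 0, 0], [0, 0, 0]]' --slide '[[0, 0, 0.035], [0, 0, 0.035], [0, 0, 0], [0, 0, 0]]' --claw '[0, 0, 0, 0]'

```text
t: 9.95
tool_pos: [0.505, 0.0476, 0.0929]
tool_rot: [[0.177, 0.984, -0.0], [0.984, -0.177, -0.0], [-0.0, -0.0, -1.0]]
wrist_force: [0.8, -0.4, 0.3]
finger_gap: 0.004
grip_force: 0.5
```

Request:
step_arm --rotation '[[0, 0, 0], [0, 0, 0], [0, 0, 0], [0, 0, 0]]' --slide '[[0, 0, 0.035], [0, 0, 0.035], [0, 0, 0], [0, 0, 0]]' --claw '[0, 0, 0, 0]'

```text
t: 10.28
tool_pos: [0.5049, 0.0476, 0.0907]
tool_rot: [[0.177, 0.984, -0.0], [0.984, -0.177, -0.0], [-0.0, -0.0, -1.0]]
wrist_force: [-0.6, -0.5, 1.8]
finger_gap: 0.005
grip_force: 0.5
```

Request:
step_arm --rotation '[[0, 0, 0], [0, 0, 0], [0, 0, 0]]' --slide '[[0, 0, 0.035], [0, 0, 0.035], [0, 0, 0]]' --claw '[0, 0, 0]'

```text
t: 10.53
tool_pos: [0.5049, 0.0477, 0.0885]
tool_rot: [[0.177, 0.984, -0.0], [0.984, -0.177, -0.0], [-0.0, -0.0, -1.0]]
wrist_force: [0.3, 0.6, 0.8]
finger_gap: 0.006
grip_force: 0.5
```

Request:
step_arm --rotation '[[0, 0, 0], [0, 0, 0], [0, 0, 0]]' --slide '[[0, 0, 0.035], [0, 0, 0.035], [0, 0, 0]]' --claw '[0, 0, 0]'

```text
t: 10.78
tool_pos: [0.5049, 0.0476, 0.0864]
tool_rot: [[0.177, 0.984, -0.0], [0.984, -0.177, -0.0], [-0.0, -0.0, -1.0]]
wrist_force: [0.5, 1.1, 1.4]
finger_gap: 0.003
grip_force: 0.5
```

Still in the play zone, at about 1 N.

Request:
step_arm --rotation '[[0, 0, 0], [0, 0, 0], [0, 0, 0]]' --slide '[[0, 0, 0.035], [0, 0, 0.035], [0, 0, 0]]' --claw '[0, 0, 0]'

```text
t: 11.03
tool_pos: [0.5049, 0.0477, 0.0843]
tool_rot: [[0.177, 0.984, -0.0], [0.984, -0.177, -0.0], [-0.0, -0.0, -1.0]]
wrist_force: [0.8, 1.5, 2.0]
finger_gap: 0.005
grip_force: 0.5
```

Request:
step_arm --rotation '[[0, 0, 0], [0, 0, 0], [0, 0, 0]]' --slide '[[0, 0, 0.035], [0, 0, 0.035], [0, 0, 0]]' --claw '[0, 0, 0]'

```text
t: 11.28
tool_pos: [0.505, 0.0478, 0.0823]
tool_rot: [[0.177, 0.984, 0.0], [0.984, -0.177, 0.0], [0.0, 0.0, -1.0]]
wrist_force: [-0.9, 1.7, 1.4]
finger_gap: 0.003
grip_force: 1.1
```

Request:
step_arm --rotation '[[0, 0, 0], [0, 0, 0], [0, 0, 0]]' --slide '[[0, 0, 0.035], [0, 0, 0.035], [0, 0, 0]]' --claw '[0, 0, 0]'

```text
t: 11.53
tool_pos: [0.5051, 0.0477, 0.0802]
tool_rot: [[0.177, 0.984, 0.0], [0.984, -0.177, 0.0], [0.0, 0.0, -1.0]]
wrist_force: [0.1, 0.8, 3.8]
finger_gap: 0.001
grip_force: 1.3
```

Request:
step_arm --rotation '[[0, 0, 0], [0, 0, 0], [0, 0, 0]]' --slide '[[0, 0, 0.035], [0, 0, 0], [0, 0, 0]]' --claw '[0, 0, 0]'

```text
t: 11.78
tool_pos: [0.5051, 0.0477, 0.0793]
tool_rot: [[0.177, 0.984, 0.0], [0.984, -0.177, 0.0], [0.0, 0.0, -1.0]]
wrist_force: [1.0, 0.2, 1.6]
finger_gap: 0.005
grip_force: 1.3
```

Request:
step_arm --rotation '[[0, 0, 0], [0, 0, 0], [0, 0, 0]]' --slide '[[0, 0, 0.035], [0, 0, 0], [0, 0, 0]]' --claw '[0, 0, 0]'

```text
t: 12.03
tool_pos: [0.5051, 0.0477, 0.0782]
tool_rot: [[0.177, 0.984, 0.0], [0.984, -0.177, 0.0], [0.0, 0.0, -1.0]]
wrist_force: [1.2, 2.0, 2.4]
finger_gap: 0.007
grip_force: 1.3
```

Request:
step_arm --rotation '[[0, 0, 0], [0, 0, 0], [0, 0, 0]]' --slide '[[0, 0, 0.035], [0, 0, 0], [0, 0, 0]]' --claw '[0, 0, 0]'

```text
t: 12.28
tool_pos: [0.5051, 0.0476, 0.0771]
tool_rot: [[0.177, 0.984, 0.0], [0.984, -0.177, -0.0], [-0.0, 0.0, -1.0]]
wrist_force: [0.2, 0.8, 3.4]
finger_gap: 0.002
grip_force: 1.3
```

Request:
step_arm --rotation '[[0, 0, 0], [0, 0, 0], [0, 0, 0]]' --slide '[[0, 0, 0.03], [0, 0, 0], [0, 0, 0]]' --claw '[0, 0, 0]'

```text
t: 12.53
tool_pos: [0.505, 0.0476, 0.0762]
tool_rot: [[0.177, 0.984, 0.0], [0.984, -0.177, -0.0], [-0.0, 0.0, -1.0]]
wrist_force: [1.3, 0.2, 2.7]
finger_gap: 0.002
grip_force: 1.5
```

Request:
step_arm --rotation '[[0, 0, 0], [0, 0, 0], [0, 0, 0]]' --slide '[[0, 0, 0.03], [0, 0, 0], [0, 0, 0]]' --claw '[0, 0, 0]'

```text
t: 12.78
tool_pos: [0.505, 0.0476, 0.0753]
tool_rot: [[0.177, 0.984, 0.0], [0.984, -0.177, -0.0], [-0.0, 0.0, -1.0]]
wrist_force: [1.3, 0.2, 3.1]
finger_gap: 0.001
grip_force: 1.5
```

Request:
step_arm --rotation '[[0, 0, 0], [0, 0, 0], [0, 0, 0]]' --slide '[[0, 0, 0.02], [0, 0, 0], [0, 0, 0]]' --claw '[0, 0, 0]'

```text
t: 13.03
tool_pos: [0.505, 0.0476, 0.0748]
tool_rot: [[0.177, 0.984, 0.0], [0.984, -0.177, -0.0], [-0.0, 0.0, -1.0]]
wrist_force: [1.1, -1.0, 3.8]
finger_gap: 0.004
grip_force: 2.2
```

Request:
step_arm --rotation '[[0, 0, 0], [0, 0, 0], [0, 0, 0]]' --slide '[[0, 0, 0.015], [0, 0, 0], [0, 0, 0]]' --claw '[0, 0, 0]'

```text
t: 13.28
tool_pos: [0.505, 0.0476, 0.0744]
tool_rot: [[0.177, 0.984, 0.0], [0.984, -0.177, -0.0], [-0.0, 0.0, -1.0]]
wrist_force: [0.2, 0.2, 4.9]
finger_gap: 0.009
grip_force: 2.3
```

Request:
step_arm --rotation '[[0, 0, 0], [0, 0, 0]]' --slide '[[0, 0, 0], [0, 0, 0]]' --claw '[0, 0]'

```text
t: 13.45
tool_pos: [0.505, 0.0476, 0.0744]
tool_rot: [[0.177, 0.984, 0.0], [0.984, -0.177, -0.0], [-0.0, 0.0, -1.0]]
wrist_force: [-0.0, -0.5, 4.7]
finger_gap: 0.003
grip_force: 2.4
```

Request:
step_arm --rotation '[[0, 0, 0], [0, 0, 0], [0, 0, 0]]' --slide '[[0, 0, 0.02], [0, 0, 0], [0, 0, 0]]' --claw '[0, 0, 0]'

```text
t: 13.7
tool_pos: [0.505, 0.0476, 0.0738]
tool_rot: [[0.177, 0.984, 0.0], [0.984, -0.177, -0.0], [-0.0, 0.0, -1.0]]
wrist_force: [0.3, -1.2, 6.1]
finger_gap: 0.003
grip_force: 3.3
```

Request:
step_arm --rotation '[[0, 0, 0], [0, 0, 0]]' --slide '[[0, 0, 0], [0, 0, 0]]' --claw '[0, 0]'

```text
t: 13.87
tool_pos: [0.505, 0.0476, 0.0739]
tool_rot: [[0.177, 0.984, 0.0], [0.984, -0.177, -0.0], [-0.0, 0.0, -1.0]]
wrist_force: [-0.4, -0.7, 6.8]
finger_gap: 0.004
grip_force: 3.2
```

Request:
step_arm --rotation '[[0, 0, 0], [0, 0, 0], [0, 0, 0]]' --slide '[[0, 0, 0.012], [0, 0, 0], [0, 0, 0]]' --claw '[0, 0, 0]'

```text
t: 14.12
tool_pos: [0.5051, 0.0476, 0.0736]
tool_rot: [[0.177, 0.984, 0.0], [0.984, -0.177, -0.0], [-0.0, 0.0, -1.0]]
wrist_force: [-1.1, -0.7, 7.9]
finger_gap: 0.005
grip_force: 3.8
```

Request:
step_arm --rotation '[[0, 0, 0], [0, 0, 0]]' --slide '[[0, 0, 0], [0, 0, 0]]' --claw '[0, 0]'

```text
t: 14.28
tool_pos: [0.5051, 0.0475, 0.0736]
tool_rot: [[0.177, 0.984, 0.0], [0.984, -0.177, -0.0], [-0.0, 0.0, -1.0]]
wrist_force: [-0.9, -0.9, 7.5]
finger_gap: 0.008
grip_force: 3.8
```

Pad force is about 8 N with the bar against its stop. Now I'll push the gate slowly.

Request:
step_arm --rotation '[[0, 0, -0.06], [0, 0, -0.12], [0, 0, -0.12], [0, 0, 0]]' --slide '[[-0.01, 0.03, 0], [-0.02, 0.05, 0], [-0.02, 0.05, 0], [0, 0, 0]]' --claw '[0, 0, 0, 0]'

```text
t: 14.62
tool_pos: [0.509, 0.0455, 0.0736]
tool_rot: [[0.147, 0.989, 0.001], [0.989, -0.147, -0.0], [0.0, 0.001, -1.0]]
wrist_force: [0.5, -0.3, 8.7]
finger_gap: 0.005
grip_force: 3.7
```

Request:
step_arm --rotation '[[0, 0, -0.12], [0, 0, -0.12], [0, 0, 0]]' --slide '[[-0.02, 0.04, 0], [-0.02, 0.04, 0], [0, 0, 0]]' --claw '[0, 0, 0]'

```text
t: 14.87
tool_pos: [0.5113, 0.0443, 0.0737]
tool_rot: [[0.123, 0.992, 0.001], [0.992, -0.123, 0.0], [0.001, 0.001, -1.0]]
wrist_force: [0.3, 1.1, 6.8]
finger_gap: 0.003
grip_force: 3.6
```

Request:
step_arm --rotation '[[0, 0, -0.2], [0, 0, -0.2], [0, 0, -0.2], [0, 0, -0.2], [0, 0, 0]]' --slide '[[-0.02, 0.06, 0], [-0.02, 0.06, 0], [-0.02, 0.06, 0], [-0.02, 0.06, 0], [0, 0, 0]]' --claw '[0, 0, 0, 0, 0]'

```text
t: 15.28
tool_pos: [0.5185, 0.0413, 0.0737]
tool_rot: [[0.043, 0.999, 0.001], [0.999, -0.043, 0.001], [0.001, 0.001, -1.0]]
wrist_force: [0.6, 0.8, 7.6]
finger_gap: 0.005
grip_force: 3.6
```

Run:
```python
from bench import r, snapshot
import cv2,numpy as np
from h import *
s=r.sense();b,D=snapshot("wrist");a,_=snapshot("scene")
f=lambda p,k:cv2.resize(cv2.cvtColor(p,cv2.COLOR_RGB2BGR),None,fx=k,fy=k,interpolation=cv2.INTER_CUBIC)
cv2.imwrite("pics/p6.png",np.hstack([f(a[150:240,170:290],3.3)[:297],f(b[80:240,180:400],297/160)[:297]]))
print(np.round(s['wrist_force'],1))
```

```text
[0.6 0.8 7.6]
```

View pics/p6.png

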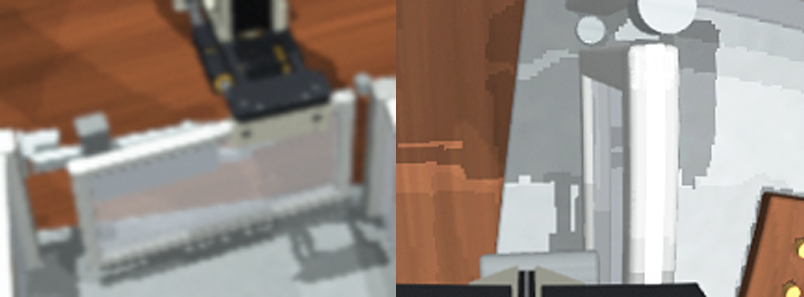

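The gate has swung clear of the catch (free edge about 0.15 rad inside the post) and moves with the pad. I'll follow the arc with the lever still held.

Request:
step_arm --rotation '[[0, 0, -0.3], [0, 0, -0.4], [0, 0, -0.4], [0, 0, -0.4], [0, 0, -0.4], [0, 0, -0.2], [0, 0, 0]]' --slide '[[-0.03, 0.09, 0], [-0.04, 0.12, 0], [-0.04, 0.12, 0], [-0.04, 0.12, 0], [-0.04, 0.12, 0], [-0.02, 0.06, 0], [0, 0, 0]]' --claw '[0, 0, 0, 0, 0, 0, 0]'

```text
t: 15.97
tool_pos: [0.5378, 0.0364, 0.0738]
tool_rot: [[-0.167, 0.986, 0.001], [0.986, 0.167, 0.001], [0.001, 0.002, -1.0]]
wrist_force: [0.4, 1.6, 6.8]
finger_gap: 0.005
grip_force: 3.5
```

Request:
step_arm --rotation '[[0, 0, -0.3], [0, 0, -0.5], [0, 0, -0.5], [0, 0, -0.5], [0, 0, -0.5], [0, 0, -0.5], [0, 0, -0.3], [0, 0, 0]]' --slide '[[-0.03, 0.08, 0], [-0.05, 0.14, 0], [-0.05, 0.14, 0], [-0.05, 0.14, 0], [-0.05, 0.14, 0], [-0.05, 0.14, 0], [-0.03, 0.08, 0], [0, 0, 0]]' --claw '[0, 0, 0, 0, 0, 0, 0, 0]'

```text
t: 16.63
tool_pos: [0.5648, 0.0365, 0.0737]
tool_rot: [[-0.461, 0.887, 0.001], [0.887, 0.461, 0.003], [0.002, 0.002, -1.0]]
wrist_force: [-0.3, 4.4, 6.4]
finger_gap: 0.004
grip_force: 3.6
```

Request:
step_arm --rotation '[[0, 0, -0.3], [0, 0, -0.5], [0, 0, -0.5], [0, 0, -0.5], [0, 0, -0.5], [0, 0, -0.5], [0, 0, -0.3], [0, 0, 0]]' --slide '[[-0.02, 0.08, 0], [-0.04, 0.14, 0], [-0.04, 0.14, 0], [-0.04, 0.14, 0], [-0.04, 0.14, 0], [-0.04, 0.14, 0], [-0.02, 0.08, 0], [0, 0, 0]]' --claw '[0, 0, 0, 0, 0, 0, 0, 0]'

```text
t: 17.3
tool_pos: [0.5898, 0.0446, 0.0737]
tool_rot: [[-0.71, 0.704, 0.001], [0.704, 0.71, 0.002], [0.001, 0.002, -1.0]]
wrist_force: [-0.3, 2.8, 7.7]
finger_gap: 0.007
grip_force: 3.7
```

Request:
step_arm --rotation '[[0, 0, -0.3], [0, 0, -0.5], [0, 0, -0.5], [0, 0, -0.5], [0, 0, -0.5], [0, 0, -0.5], [0, 0, -0.3], [0, 0, 0]]' --slide '[[-0.02, 0.08, 0], [-0.04, 0.14, 0], [-0.04, 0.14, 0], [-0.04, 0.14, 0], [-0.04, 0.14, 0], [-0.04, 0.14, 0], [-0.02, 0.08, 0], [0, 0, 0]]' --claw '[0, 0, 0, 0, 0, 0, 0, 0]'

```text
t: 17.97
tool_pos: [0.6115, 0.0598, 0.0738]
tool_rot: [[-0.89, 0.455, 0.001], [0.455, 0.89, 0.001], [-0.001, 0.001, -1.0]]
wrist_force: [0.8, -0.7, 7.1]
finger_gap: 0.0
grip_force: 3.4
```

Request:
step_arm --rotation '[[0, 0, -0.3], [0, 0, -0.3], [0, 0, -0.3], [0, 0, 0], [0, 0, 0]]' --slide '[[-0.03, 0.08, 0], [-0.03, 0.08, 0], [-0.03, 0.08, 0], [0, 0, 0], [0, 0, 0]]' --claw '[0, 0, 0, 0, 0]'

```text
t: 18.38
tool_pos: [0.6167, 0.0649, 0.0738]
tool_rot: [[-0.927, 0.375, 0.001], [0.375, 0.927, 0.001], [-0.001, 0.001, -1.0]]
wrist_force: [0.7, 0.2, 6.7]
finger_gap: 0.006
grip_force: 3.5
```

Request:
step_arm --rotation '[[0, 0, -0.2], [0, 0, -0.2], [0, 0, -0.2], [0, 0, -0.2], [0, 0, 0], [0, 0, 0]]' --slide '[[-0.02, 0.08, 0], [-0.02, 0.08, 0], [-0.02, 0.08, 0], [-0.02, 0.06, 0], [0, 0, 0], [0, 0, 0]]' --claw '[0, 0, 0, 0, 0, 0]'

```text
t: 18.88
tool_pos: [0.6225, 0.0721, 0.0738]
tool_rot: [[-0.954, 0.3, 0.002], [0.3, 0.954, 0.0], [-0.001, 0.001, -1.0]]
wrist_force: [1.9, -0.4, 6.9]
finger_gap: 0.007
grip_force: 3.3
```

Run:
```python
from bench import r, snapshot
import cv2,numpy as np
s=r.sense();b,D=snapshot("wrist");a,_=snapshot("scene")
np.savez("pics/w3.npz",d=D,pos=s['tool_pos'],rot=s['tool_rot'])
f=lambda p,k:cv2.resize(cv2.cvtColor(p,cv2.COLOR_RGB2BGR),None,fx=k,fy=k,interpolation=cv2.INTER_CUBIC)
A=f(a[150:350,160:340],2);cv2.imwrite("pics/p7.png",np.hstack([A,f(b[:300,130:],400/300)[:400]])[:,:800])
print(np.round(s['wrist_force'],1),np.round(s['torque'],2))
```

```text
[ 1.9 -0.4  6.9] [-0.06 -0.61  0.  ]
```

View pics/p7.png

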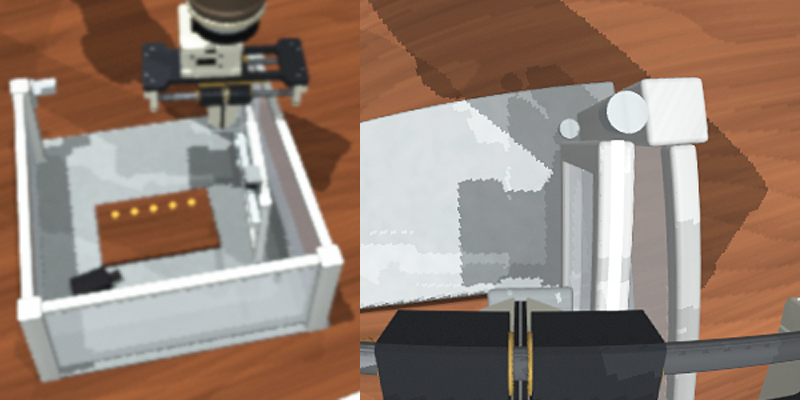

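The gate now stands nearly parallel to the left wall. I'll measure its angle from the top band, at crop (616,150) to (613,285).

Run:
```python
from h import *
f=np.load("pics/w3.npz");pos,rot=f['pos'],f['rot']
P=[wz(130+(x-360)*.75,y*.75,pos,rot,.15) for x,y in((616,150),(613,285),(684,160),(685,290))]
print(np.round(P,4))
for a,b in((0,1),(2,3)):
    d=P[b]-P[a];print(np.degrees(np.arctan2(d[1],d[0]))+99.3, np.arctan2(d[1],d[0])+np.radians(99.3))
```

```text
[[0.5604 0.1222 0.15  ]
 [0.6025 0.1103 0.15  ]
 [0.5691 0.1434 0.15  ]
 [0.6127 0.1348 0.15  ]]
83.60997112527667 1.4592692836334662
88.15397147190247 1.5385770508938497
```

The gate stands at about 1.45 rad. I'll release the lever slowly and lift clear.

Request:
step_arm --rotation '[[0, 0, 0], [0, 0, 0], [0, 0, 0], [0, 0, 0], [0, 0, 0], [0, 0, 0], [0, 0, 0], [0, 0, 0]]' --slide '[[0, 0, -0.05], [0, 0, -0.1], [0, 0, -0.15], [0, 0, -0.15], [0, 0, -0.15], [0, 0, -0.15], [0, 0, -0.2], [0, 0, -0.2]]' --claw '[0, 0, 0, 0, 0, 0, 0, 0]'

```text
t: 19.65
tool_pos: [0.6211, 0.0719, 0.1082]
tool_rot: [[-0.954, 0.3, -0.001], [0.3, 0.954, -0.0], [0.001, -0.0, -1.0]]
wrist_force: [-1.3, -0.4, -0.6]
finger_gap: 0.005
grip_force: 0.0
```

Request:
step_arm --rotation '[[0, 0, 0], [0, 0, 0], [0, 0, 0], [0, 0, 0], [0, 0, 0], [0, 0, 0], [0, 0, 0], [0, 0, 0]]' --slide '[[0, 0, -0.4], [0, 0, -0.6], [0, 0, -0.7], [0, 0, -0.7], [0, 0, -0.7], [0, 0, -0.7], [0, 0, -0.4], [0, 0, 0]]' --claw '[0, 0, 0, 0, 0, 0, 0, 0]'

```text
t: 20.32
tool_pos: [0.6227, 0.0729, 0.2373]
tool_rot: [[-0.954, 0.3, 0.004], [0.3, 0.954, 0.001], [-0.004, 0.002, -1.0]]
wrist_force: [0.3, -0.6, 0.7]
finger_gap: 0.007
grip_force: 0.0
```

Request:
step_arm --rotation '[[0, 0, 0], [0, 0, 0], [0, 0, 0], [0, 0, 0]]' --slide '[[0, 0, 0], [0, 0, 0], [0, 0, 0], [0, 0, 0]]' --claw '[0, 0, 0, 0]'

```text
t: 20.65
tool_pos: [0.6211, 0.0716, 0.2327]
tool_rot: [[-0.954, 0.3, -0.002], [0.3, 0.954, -0.0], [0.002, -0.001, -1.0]]
wrist_force: [-0.5, -0.0, 1.0]
finger_gap: 0.003
grip_force: 0.0
```

Run:
```python
from bench import r, snapshot
import cv2,numpy as np
s=r.sense();b,D=snapshot("wrist");np.savez("pics/w4.npz",d=D,pos=s['tool_pos'],rot=s['tool_rot'])
cv2.imwrite("pics/p8.png",cv2.resize(cv2.cvtColor(b,cv2.COLOR_RGB2BGR),None,fx=1.5,fy=1.5))
```

```text
(no output)
```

View pics/p8.png

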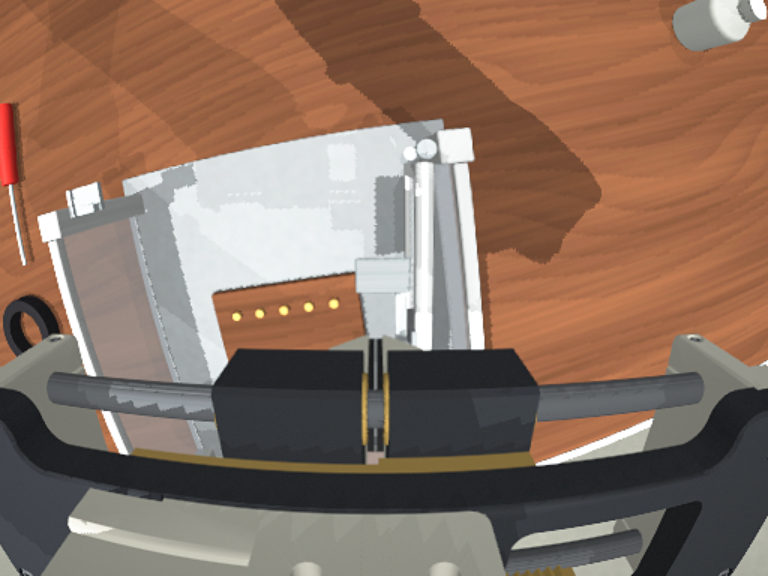

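Top band of the gate runs from (424,170) to (423,335) and the hinge pin is at (427,149). I'll check the angle before handing in.

Run:
```python
from h import *
f=np.load("pics/w4.npz");pos,rot=f['pos'],f['rot']
P=[wz(x/1.5,y/1.5,pos,rot,.15) for x,y in((424.5,170),(423,335),(427,149))]
for a in(0,2):
    d=P[1]-P[a];print(np.round(P[a],4),np.arctan2(d[1],d[0])+np.radians(99.3))
```

```text
[0.5629 0.1219 0.15  ] 1.444716506250989
[0.5507 0.1273 0.15  ] 1.431322685716901
```

```bash
python3 -c "
from bench import order
print(order.job_done())"
```

```text
the job is handed in; nothing more can be done
None
```

The gate stands open at about 1.44 rad (needs over 1.3; stop at 1.5), the lever was never pressed with more than about 9 N, the arm is lifted clear, and the job is handed in; no verdict came back.

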